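Clear the empty bay of a roller track and spring the missing roller in

ROBOT

A 6-joint arm with a two-finger parallel gripper is mounted at the origin on a cart in front of the work surface, level with it; the furniture and walls round the work are solid. World frame = base frame: x ahead of the robot, y to its left, z up, the work surface at z = 0. Lengths are in m, angles in rad, forces in N, time in s.
With the tool pointing down it reaches from about 0.35 to 0.85 m from the base axis. Payload 8.1 kg.
Tool frame: the origin (TCP) lies midway between the tips of the shut fingers; the grasp point (between the pads) lies 19 mm behind it; z points along the fingers, y is the direction in which the jaws open and shut (so a half turn about z gives the same grasp; the last joint's range is limited). The gripper opens to 93 mm and grips with 3 to 60 N. Pads are 15 mm wide; open, the fingers measure 128 mm over their backs; the gripper's body (75 mm by 188 mm) begins 65 mm behind the grasp point.
Start: joints at [-0.085, 0.13, 1.488, -0, 1.523, -0.085], TCP at [0.6, 0, 0.219] pointing down, gripper open.
Joint ranges: [-2.96, 2.96], [-0.89, 2.26], [0.02, 2.5], [-1.34, 4.48], [0, 2.73], [-2.66, 2.66]. Speed limits (rad/s): [2.39, 2.39, 2.79, 3.14, 3.14, 3.14].

INTERFACE

Orientations are given as a rotation vector (axis times angle).
In Python, from plant import robot gives the robot as it stands. The module is installed in compiled form; this text tells all that it offers.
- The arm moves only by the shell command python3 -m pendant 'ROWS' [FORCE]. ROWS is JSON, a list of rows, each an object with "translation": the shift along the tool's x, y, z in mm, a list of three; "twist": the turn, a rotation vector about the tool's x, y, z in rad, a list of three; "grip": the opening, from -1 (shut) to 1 (fully open). A call has exactly 10 rows; each row shifts and turns the pose as measured when the row begins, along the tool's axes as they then stand; what a row does not reach is not made up. A row lasts 1/10 s, in which the tool goes at most 50 mm and 8.59 degrees, less where a joint would pass 70% of its speed; a pose out of reach is approached as far as the arm can. A call is refused whole if a number of a shift passes 50 or a number of a turn 0.15, either way. A call with a gripper value outside its range is refused whole. The fingers move at their own pace and stop on an object; FORCE is the grip in N (left out, the last holds). Time passes only in rows, so rows that do not move let the fingers close, or fill a call up. It gives the time, the measured TCP pose, the force and the opening at its end, in the units of the state.
- robot.read_state(): the state, without advancing time (a new reading comes with each control period).
- robot.read_camera(name): name is "scene" or "side" or "wrist"; returns (picture, depth): 480x640x3 uint8, red, green, blue; 480x640 float32, m along the optical axis (not along the pixel's ray), 0 where there is no reading.
- robot.camera_info(name): a dict with "vertical_fov" (degrees; the focal length in pixels is half the picture's height over the tangent of half this angle, whatever the lens; pixels are square), "cx", "cy" (the principal point, pixels), "D" ([k1, k2, p1, p2, k3] as OpenCV has them; the pictures are not rectified), "cam_to_world" (4x4, takes a point from camera to world coordinates). Camera axes: x right, y up, looking along -z (the intrinsics and any distortion apply to the point x, -y, -z); pixel columns grow to the right and rows downward; lengths in m; the calibration is good to about 2 mm. A picture is of the moment at which its call begins: read the wrist's pose just before it. camera_info takes no time and is no camera call; for the wrist camera it gives the pose at the moment of the call.
- robot.close_job(): hands the job in, once; it reports no verdict.
The state is a dict: "t": time; "q": joint angles; "dq": joint speeds; "joint_torque": joint torques, N m; "tool_pos": TCP position; "orientation": TCP orientation; "force": force on the tool from outside, world axes, zero at the start; "wrist_torque": the same for the moment, N m; "opening": finger opening in m.
Only numpy, scipy, OpenCV 4.12 (cv2) and the standard library are available. Lean on these libraries where they do the work, as an engineer would, in place of code of your own. Each camera call takes 0.05 s, during which the arm holds its last target. There are 200 camera calls.

TASK

The roller track on the bench, whose rails can be clamped a little to either side, has lost its middle roller and things have been left in its place: lift off the brass drift lying across the rails, put it flat in the steel parts tray, then take out the steel adaptor that stands underneath and put it in the tray too. Then take the spare roller from its wooden rest and spring it into the empty bay: hold it tilted, put its sprung pin in the recess of one rail, push gently, without ramming, to compress it, swing the other end down between the rails and let the spring send the fixed pin into the opposite recess, so that the roller is held level by both pins. Do not knock over the measuring cylinder.

Things in the scene. Friction and masses are not known exactly. Their poses are not given: they have to be found in the camera images.
- track: Track base, fixed: blue plate 196 (x) x 154 (y) x 6 mm. Origin: centre of the underside, on the bench. On it stand two upright rails along x, tops at z = 56 mm, 12 mm thick, inner faces always 94 mm apart. Two 24 mm rollers are fitted, axes along y at x = -72 and +72 mm, z = 43 mm. The pair of rails is clamped up to 10 mm to either side (y) of the base's middle: where is not told, so feel or look
- bay (a point): Point on the line through the middles of the two recesses (along the track's y axis), at the middle of the base, 46 mm above the bench; axes as the track's. Each rail has in its inner face on this line a blind recess 12 mm wide (x), 13 mm high, 8 mm deep, closed all round. A seated roller's pins drop to the recess floors, so its axis lies 3 mm below this line
- roller: Spare sprung roller, about 0.2 kg: steel barrel 24 mm in diameter, 80 mm long, black band at one end, orange band at the other. Origin: barrel's middle, on its axis; y axis along the barrel to the orange (sprung) end. Either end may go to either rail. At the start it lies level in the rest, axis 36 mm above the bench, pointing any way
- sprung_pin (a point): Middle of the barrel's orange end face (y = +40 mm). From it a brass sprung pin 7 mm in diameter stands out 22 mm and can be pushed in by up to 16 mm. Pushed until the barrel meets the rail, the roller's fixed pin clears the other rail by 4 mm when level. Seated, this face is 12 mm from its rail
- fixed_pin (a point): Tip of the fixed dark pin at the barrel's black end (y = -50 mm): 7 mm in diameter, 10 mm long, tip slightly tapered like the sprung one's. Seated, the spring holds it at the bottom of its recess, the black end face then 2 mm from its rail
- plunger (a joint): How far the roller's sprung pin is pushed in: 0 = fully out, 0.016 m = limit. It takes 4 N to start and 0.4 N more for each mm. About 0.002 when the roller is seated
- roller_rest: Plywood rest for the spare roller, fixed: base 64 x 72 x 6 mm and two V supports (8 mm thick, up to 37 mm high) 26 mm either side of its centre along y, which leaves 44 mm between them to grip the barrel at its middle. Origin: centre of the underside. Its y axis is the roller's at the start
- drift: Brass drift, hexagon bar 17 x 130 x 15 mm along its y axis, 0.16 kg; origin at the centre of its underside. At the start it lies across the tops of both rails over the empty bay, underside 56 mm above the bench
- adaptor: Steel screwed adaptor standing in the empty bay under the drift, on the track's base plate (6 mm above the bench): hexagon 27 x 31 mm, 12 mm high, then a threaded neck 20 mm in diameter; 35 mm tall in all. Origin: centre of its underside
- tray: Shallow steel parts tray, fixed, empty, 127 (x) x 192 (y) x 24 mm; floor and walls 2 mm thick. Origin: centre of the underside, on the bench
- cylinder: Measuring cylinder, clear with a blue foot, 52 x 59 x 154 mm, standing loose behind the work at the right. Origin: centre of its foot
Not all that is in view belongs to the job. There is more than one size of the drift; the job needs the largest.

How it is judged:
On the way, in this order (a step that is already met when the one before it is completed fails the run):
1. the brass drift lies flat in the tray, let go (x of drift in the frame of tray between -0.062 and 0.062 m and y of drift in the frame of tray between -0.093 and 0.093 m and z of drift in the frame of tray below 0.035 m and linear speed of drift below 0.03 m/s and contact force between the fingers and drift below 0.1 N and angle between drift's own y axis and vertical between 1.4 and 1.75 rad), for 0.2 s.
2. the steel adaptor is in the tray too, let go (x of adaptor in the frame of tray between -0.062 and 0.062 m and y of adaptor in the frame of tray between -0.093 and 0.093 m and z of adaptor in the frame of tray below 0.035 m and linear speed of adaptor below 0.03 m/s and contact force between the fingers and adaptor below 0.1 N), for 0.2 s.
3. the roller is at the bay with its sprung pin pushed more than 7 mm in (value of joint plunger above 0.007 m and distance between roller and bay below 0.06 m), for 0.05 s.
At the end, for the whole second after the job is handed in: Roller held by both pins in the middle bay: barrel middle within 4 mm of bay along the track, 5 mm below to 3 mm above it, axis within 0.05 rad of the recess line, sprung pin less than 5 mm in; drift (within 0.17 rad of level) and adaptor in the tray; all let go and at rest (all of step 1 and all of step 2 and x of roller in the frame of bay between -0.004 and 0.004 m and z of roller in the frame of bay between -0.005 and 0.003 m and angle between the y axis of roller and the y axis of track, either way round below 0.05 rad and value of joint plunger below 0.005 m and linear speed of roller below 0.02 m/s and contact force between the fingers and roller below 0.1 N); the robot touches nothing.
It fails at once if the measuring cylinder is knocked over (angle between cylinder's own z axis and vertical above 0.6 rad).
It fails at once if the roller is rammed: more than 50 N between roller and track (contact force between roller and track above 50 N).
It also fails if it takes over 72 s, if anything falls off the work surface, if the arm or the gripper's body presses on something with over 40 N, if the wrist force passes 120 N, or if a joint passes its speed limit or range.

## Working session

There is one attempt and no reset: what is moved stays moved. The work goes in short steps, Python scripts to look and compute and a shell command to move; the robot and the scene stay as the last step left them, time stands still between calls to the robot, and variables do not carry over. Pictures are saved under pics/ and viewed, about 8 in all and at most 12, crops included, and the job is handed in when it is done.

```bash
mkdir -p pics; cat > h.py <<'E'
import numpy as np, cv2
from scipy.spatial.transform import Rotation as R
from plant import robot
def snap(name,fn=None):
    info=robot.camera_info(name); p,d=robot.read_camera(name)
    np.savez('/tmp/%s.npz'%(fn or name),p=p,d=d,**{k:np.array(v) for k,v in info.items()})
    if fn: cv2.imwrite('pics/%s.png'%fn,p[:,:,::-1])
    return load(fn or name)
def load(fn): return dict(np.load('/tmp/%s.npz'%fn))
def K(s):
    f=240/np.tan(np.radians(float(s['vertical_fov']))/2)
    return np.array([[f,0,float(s['cx'])],[0,f,float(s['cy'])],[0,0,1]])
def px(s,u,v,z=None):
    """pixel->world: by depth (median 3x3) or on plane z"""
    q=cv2.undistortPoints(np.array([[[u,v]]],float),K(s),s['D'].astype(float))[0,0]
    T=s['cam_to_world']; ray=T[:3,:3]@np.array([q[0],-q[1],-1])
    if z is None:
        w=s['d'][int(v)-1:int(v)+2,int(u)-1:int(u)+2]; k=np.median(w[w>0]) if (w>0).any() else 0
    else: k=(z-T[2,3])/ray[2]
    return T[:3,3]+k*ray
def cloud(s):
    vv,uu=np.mgrid[:480,:640]
    q=cv2.undistortPoints(np.stack([uu,vv],-1).reshape(-1,1,2).astype(float),K(s),s['D'].astype(float))[:,0]
    T=s['cam_to_world']; d=s['d'].reshape(-1,1)
    P=(np.c_[q[:,0],-q[:,1],-np.ones(len(q))]*d)@T[:3,:3].T+T[:3,3]
    P[d[:,0]==0]=np.nan
    return P.reshape(480,640,3)
E
python3 - <<'E'
from h import *
st=robot.read_state(); print(st['t'],st['tool_pos'],st['orientation'],st['opening'],st['force'])
ims=[]
for n in('scene','side','wrist'):
    s=snap(n,n+'0'); print(n,s['vertical_fov'],s['D'],s['cam_to_world'].round(3).tolist())
E
```

```text
0.0 [5.99433737e-01 6.30822600e-05 2.17584596e-01] [-2.22042663e+00 -2.22049375e+00  1.87864240e-03] 0.09342457131199906 [0.128003   0.94939179 0.11486404]
scene 48.028597823547265 [-0.12662318  0.          0.          0.          0.        ] [[0.477, 0.335, -0.812, -0.594], [-0.878, 0.206, -0.431, -0.577], [0.023, 0.919, 0.393, 0.613], [0.0, 0.0, 0.0, 1.0]]
side 52.338245367742005 [-0.08533853  0.          0.          0.          0.        ] [[-0.998, -0.042, 0.038, 0.561], [0.054, -0.5, 0.864, 0.988], [-0.017, 0.865, 0.502, 0.637], [0.0, 0.0, 0.0, 1.0]]
wrist 68.52950328388077 [-0.01147156  0.          0.          0.          0.        ] [[1.0, -0.0, 0.002, 0.6], [-0.0, 0.963, 0.27, 0.076], [-0.002, -0.27, 0.963, 0.385], [0.0, 0.0, 0.0, 1.0]]
```

View pics/scene0.png

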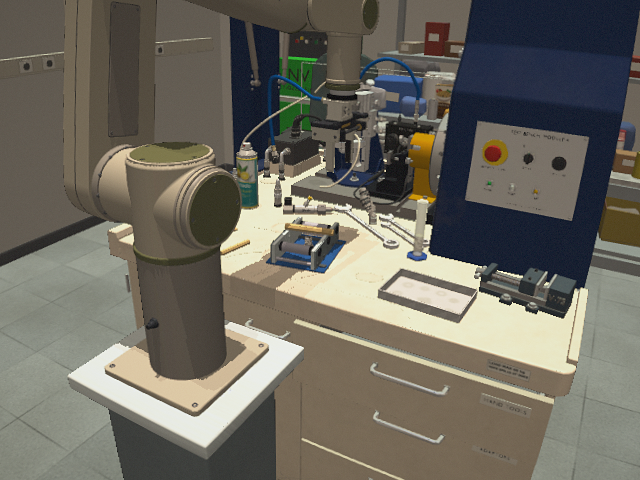

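View pics/wrist0.png

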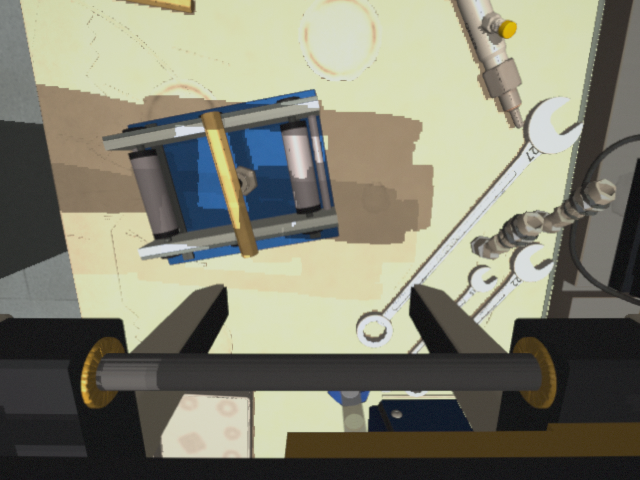

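The scene shows the track at (308,243) with the drift across it, the tray at (428,292) and the cylinder at (420,235). The wrist view shows the drift at (230,185), running from (210,115) to (248,253), and another brass bar at the top (160,3). The roller rest is not visible yet, so I'll try the side view.

View pics/side0.png

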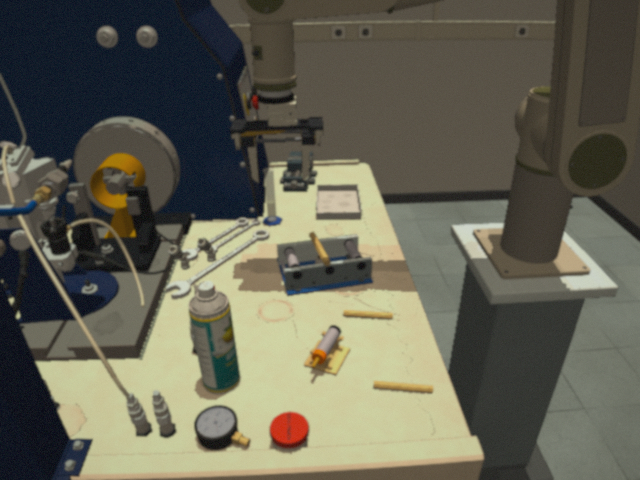

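```bash
python3 - <<'E'
from h import *
s=load('wrist0')
for n,u,v,z in [('drift a',211,117,.071),('drift b',248,250,.071),('drift mid',229,180,.071),('adaptor',248,180,.041),('rail corner LU',107,143,.056),('RU',317,96,.056),('LL',143,254,.056),('RL',336,232,.056),('cyl',345,395,.006)]:
    print(n,px(s,u,v).round(4),px(s,u,v,z).round(4))
for k in('wrist0','scene0','side0'):
    P=cloud(load(k)); 
    # height map rendering of the bench
    np.save('/tmp/c_%s.npy'%k,P)
C=np.concatenate([np.load('/tmp/c_%s.npy'%k).reshape(-1,3) for k in('scene0','side0')])
img=np.concatenate([load(k)['p'].reshape(-1,3) for k in('scene0','side0')])
m=(C[:,0]>.25)&(C[:,0]<.95)&(abs(C[:,1])<.5)&(C[:,2]>-.02)&(C[:,2]<.2)
o=np.zeros((560,800,3),np.uint8); c=C[m]
i=np.argsort(c[:,2]); c=c[i]; col=img[m][i]
r=((.95-c[:,0])*800).astype(int); q=((.5-c[:,1])*800).astype(int)
for dr in(0,1):
  for dq in(0,1): o[np.clip(r+dr,0,559),np.clip(q+dq,0,799)]=col
cv2.imwrite('pics/top.png',o[:,:,::-1])
E
```

```text
drift a [0.5099 0.1016 0.0723] [0.5095 0.1017 0.071 ]
drift b [ 0.5346 -0.0143  0.0717] [ 0.5344 -0.0146  0.071 ]
drift mid [0.5214 0.0495 0.0719] [0.5211 0.0495 0.071 ]
adaptor [0.5297 0.0459 0.0297] [0.5319 0.0469 0.041 ]
rail corner LU [0.4098 0.0812 0.0565] [0.4095 0.0812 0.056 ]
RU [0.5982 0.1273 0.0009] [0.5985 0.12   0.056 ]
LL [ 0.4287 -0.0228  0.0568] [ 0.4282 -0.023   0.056 ]
RL [ 0.619  -0.0125  0.0069] [ 0.6165 -0.0009  0.056 ]
cyl [ 0.6311 -0.205   0.0307] [ 0.6333 -0.2246  0.006 ]
```

View pics/top.png

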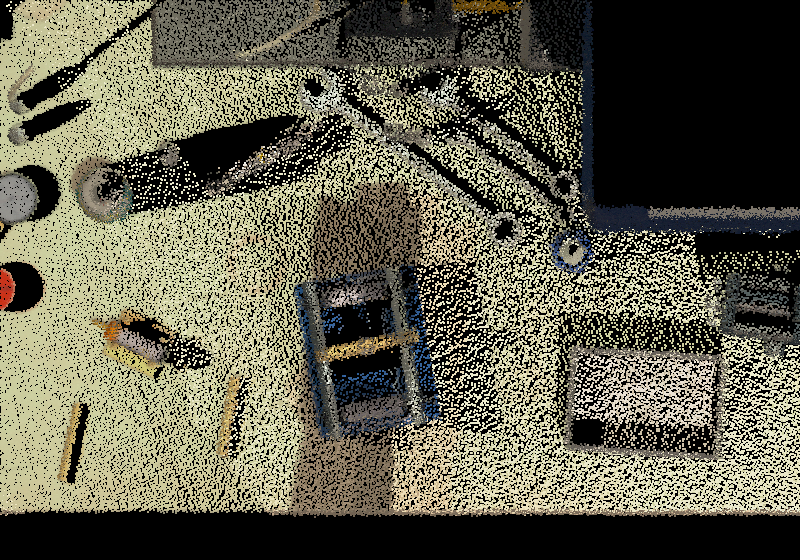

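The top view was put together from the clouds (x=.95−row/800, y=.5−col/800). It shows the drift at (367,345), the tray centre at (644,402), the cylinder at (572,252) and the roller with its orange end at (113,330), barrel to about (185,355). The things that could be mistaken for the drift are the bars on the bench at (72,443) and (228,415). Only the bar across the rails is about 125 mm long; the others are about 100 mm or less. I'll now fit numbers to these.

```bash
cat >> h.py <<'E'
def fit(P,zlo,zhi,box):
    m=(P[...,2]>zlo)&(P[...,2]<zhi)&(P[...,0]>box[0])&(P[...,0]<box[1])&(P[...,1]>box[2])&(P[...,1]<box[3])
    return P[m]
def rect(p):
    (c,wh,a)=cv2.minAreaRect((p[:,:2]*1000).astype(np.float32)); return np.round(c,1),np.round(wh,1),round(a,1),len(p)
E
python3 - <<'E'
from h import *
P=np.load('/tmp/c_wrist0.npy'); A=np.concatenate([np.load('/tmp/c_%s.npy'%k).reshape(-1,3) for k in('scene0','side0')])
d=fit(P,.068,.078,(.45,.6,-.05,.13)); print('drift',rect(d), d[:,2].mean())
r=fit(P,.053,.0585,(.38,.68,-.08,.16)); 
# per rail: line fit
t=np.array([.98,.2])
for it in range(3):
    n=np.array([-t[1],t[0]])/np.hypot(*t); w=(r[:,:2]-d[:,:2].mean(0))@n
    ts=[]
    for sg in(1,-1):
        g=r[(sg*w>.038)&(sg*w<.075)]; vx,vy,x0,y0=cv2.fitLine(g[:,:2].astype(np.float32),cv2.DIST_HUBER,0,.001,.001).ravel()
        tt=np.array([vx,vy]); tt*=np.sign(tt[0]); ts.append(tt); print(it,sg,tt,np.arctan2(tt[1],tt[0]),x0,y0,rect(g),np.percentile((g[:,:2]-d[:,:2].mean(0))@n,[2,50,98]).round(4))
    t=sum(ts)
b=fit(P,.003,.009,(.38,.68,-.08,.16));
b=b[(P[...,2]>.003).ravel()[:1].repeat(len(b))] if 0 else b
print('base',rect(b))
for n,zl,zh,bx in [('adaptor',.025,.045,(.48,.57,0,.1)),]:
    a=fit(P,zl,zh,bx); print(n,rect(a),np.median(a,0))
t=fit(A,.016,.03,(.36,.54,-.42,-.19)); print('tray',rect(t))
ro=fit(A,.03,.06,(.44,.6,.22,.42)); print('roller',rect(ro),ro.mean(0))
v=np.linalg.svd(ro[:,:2]-ro[:,:2].mean(0),full_matrices=False)[2][0]; print(v)
for lo,hi in((.15,.26),(.36,.46)):
    print('small',rect(fit(A,.006,.03,(.33,.46,lo,hi))))
c=fit(A,.03,.2,(.58,.70,-.27,-.17)); print('cyl',np.median(c,0),c.max(0))
E
```

```text
drift (array([521. ,  41.9]), array([ 14.4, 130.7]), 12.6, 2175) 0.07119030061074576
0 1 [0.98413366 0.1774287 ] 0.17837307 0.51491535 0.099539846 (array([503.2,  94.9]), array([196.5,  28.2]), 11.5, 3232) [0.0397 0.0547 0.063 ]
0 -1 [0.9838468 0.1790125] 0.17998266 0.5238662 -0.005837184 (array([520.6,  -6.1]), array([196.9,  24.1]), 11.6, 2472) [-0.0589 -0.0506 -0.0408]
1 1 [0.9849959  0.17257757] 0.17344591 0.5044775 0.097222716 (array([503.4,  93.7]), array([196.5,  26.5]), 9.9, 3234) [0.0397 0.0546 0.062 ]
1 -1 [0.98469573 0.17428236] 0.17517692 0.52257115 -0.00612682 (array([520.5,  -5.1]), array([196.8,  22.7]), 10.3, 2464) [-0.0586 -0.0509 -0.0398]
2 1 [0.98523206 0.17122433] 0.17207222 0.5047831 0.097277366 (array([503.3,  93.9]), array([196.5,  26.1]), 9.9, 3234) [0.0397 0.0545 0.0619]
2 -1 [0.9848965  0.17314416] 0.17402115 0.52225477 -0.00617796 (array([520.4,  -4.8]), array([196.8,  22.3]), 10.0, 2465) [-0.0587 -0.0509 -0.0396]
base (array([530.4,  41.6]), array([238.9, 298. ]), 89.4, 11576)
adaptor (array([529.8,  48.5]), array([84.6, 94.7]), 9.9, 424) [0.52965209 0.04567373 0.03839396]
tray (array([ 461.1, -311.4]), array([210. , 165.2]), 87.7, 1015)
roller (array([526.8, 337.7]), array([104. ,  42.4]), 65.9, 614) [0.52312305 0.3373133  0.04181968]
[0.4652536  0.88517743]
small (array([419.9, 216.3]), array([18.6, 83.2]), 77.6, 286)
small (array([398.8, 413.9]), array([13.4, 97.8]), 78.4, 361)
cyl [ 0.67160816 -0.23508819  0.1019771 ] [ 0.69997926 -0.1974462   0.19988246]
```

```bash
python3 -m pendant '[{"translation":[11,-20,10],"twist":[0,0,0],"grip":0.2},{"translation":[11,-20,20],"twist":[0,0,0],"grip":0.2},{"translation":[11,-20,20],"twist":[0,0,0],"grip":0.2},{"translation":[9,-19,20],"twist":[0,0,0],"grip":0.2},{"translation":[0,0,20],"twist":[0,0,-0.11],"grip":0.2},{"translation":[0,0,0],"twist":[0,0,-0.11],"grip":0.2},{"translation":[0,0,0],"twist":[0,0,0],"grip":0.2},{"translation":[0,0,0],"twist":[0,0,0],"grip":0.2},{"translation":[0,0,0],"twist":[0,0,0],"grip":0.2},{"translation":[0,0,0],"twist":[0,0,0],"grip":0.2}]' 30; python3 - <<'E'
from h import *
s=snap('wrist','wrist1'); P=cloud(s); st=robot.read_state(); p=st['tool_pos']; M=R.from_rotvec(st['orientation']).as_matrix(); print(p,M.round(3).tolist(),st['opening'])
d=fit(P,.068,.076,(.45,.6,-.05,.13)); print(rect(d))
c=rect(d)[0]/1000; print('shift in tool', M.T@(np.r_[c,.057]-p)*1000)
E
```

```text
t: 1.15
tool_pos: [0.5162, 0.0433, 0.1226]
orientation: [-1.964, -2.448, 0.004]
force: [-0.2, 0.9, 0.4]
opening: 0.0559
[0.5162673  0.04324706 0.12276912] [[-0.217, 0.976, -0.004], [0.976, 0.217, -0.0], [0.001, -0.004, -1.0]] 0.05573121217154865
(array([520.2,  43.7]), array([ 14.2, 126.4]), 12.8, 3570)
shift in tool [-0.46441635  4.17545762 65.75407955]
```

```bash
python3 -m pendant '[{"translation":[0,4,20],"twist":[0,0,0],"grip":0.2},{"translation":[0,0,25],"twist":[0,0,0],"grip":0.2},{"translation":[0,0,18],"twist":[0,0,0],"grip":0.2},{"translation":[0,0,2],"twist":[0,0,0],"grip":-0.3},{"translation":[0,0,0],"twist":[0,0,0],"grip":-0.7},{"translation":[0,0,0],"twist":[0,0,0],"grip":-1},{"translation":[0,0,0],"twist":[0,0,0],"grip":-1},{"translation":[0,0,0],"twist":[0,0,0],"grip":-1},{"translation":[0,0,-30],"twist":[0,0,0],"grip":-1},{"translation":[0,0,-40],"twist":[0,0,0],"grip":-1}]' 30
```

```text
t: 2.2
tool_pos: [0.5208, 0.0436, 0.1288]
orientation: [-1.971, -2.443, 0.004]
force: [1.5, -0.0, 0.4]
opening: 0.0046
```

```bash
python3 - <<'E'
from h import *
s=snap('wrist','wrist2'); print(robot.read_state()['opening'],robot.read_state()['tool_pos'])
P=cloud(s); d=fit(P,.06,.13,(.45,.6,-.05,.15)); print(rect(d))
d=fit(P,.066,.077,(.45,.6,-.05,.13)); print(rect(d),d.mean(0))
E
```

```text
0.001948615592170152 [0.52501346 0.04365908 0.13723963]
(array([523.5,  42.5]), array([ 17.8, 129.9]), 12.9, 3564)
(array([523.6,  42.4]), array([ 16.5, 129.9]), 12.0, 3237) [0.51999568 0.05782095 0.07076432]
```

View pics/wrist2.png

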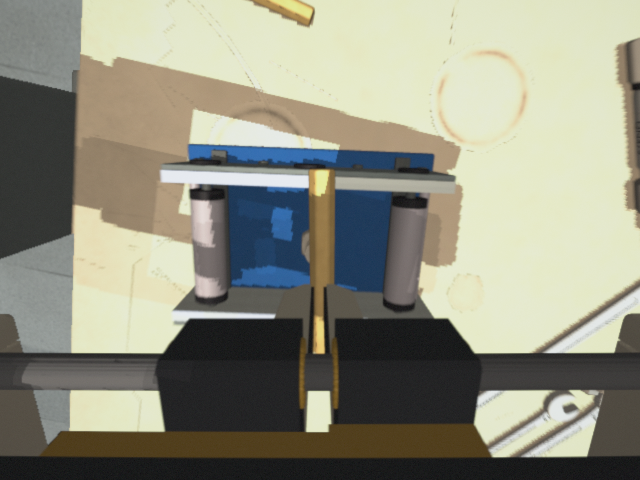

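The picture shows the drift still across the rails at (320,230) with the shut fingers above it. The fingers move at only about 55 mm/s, so I lifted before they had closed. I'll repeat it with a small opening and more time.

```bash
python3 -m pendant '[{"translation":[-1,-1.5,0],"twist":[0,0,0],"grip":-0.25},{"translation":[0,0,10],"twist":[0,0,0],"grip":-0.25},{"translation":[0,0,10],"twist":[0,0,0],"grip":-0.25},{"translation":[0,0,10],"twist":[0,0,0],"grip":-0.25},{"translation":[0,0,10],"twist":[0,0,0],"grip":-0.25},{"translation":[0,0,10],"twist":[0,0,0],"grip":-0.25},{"translation":[0,0,20],"twist":[0,0,0],"grip":-0.25},{"translation":[0,0,10],"twist":[0,0,0],"grip":-0.25},{"translation":[0,0,0],"twist":[0,0,0],"grip":-0.6},{"translation":[0,0,0],"twist":[0,0,0],"grip":-1}]' 30; python3 -m pendant '[{"translation":[0,0,0],"twist":[0,0,0],"grip":-1},{"translation":[0,0,0],"twist":[0,0,0],"grip":-1},{"translation":[0,0,0],"twist":[0,0,0],"grip":-1},{"translation":[0,0,0],"twist":[0,0,0],"grip":-1},{"translation":[0,0,-10],"twist":[0,0,0],"grip":-1},{"translation":[0,0,-20],"twist":[0,0,0],"grip":-1},{"translation":[0,0,-20],"twist":[0,0,0],"grip":-1},{"translation":[0,0,-20],"twist":[0,0,0],"grip":-1},{"translation":[-20,0,0],"twist":[0,0,0],"grip":-1},{"translation":[-40,0,0],"twist":[0,0,0],"grip":-1}]' 30
```

```text
t: 3.25
tool_pos: [0.5215, 0.0423, 0.0471]
orientation: [1.972, 2.444, 0.001]
force: [-0.7, -1.0, 0.3]
opening: 0.0233
t: 4.25
tool_pos: [0.5355, -0.0137, 0.1265]
orientation: [1.963, 2.447, 0.008]
force: [1.7, -0.3, -1.8]
opening: 0.0156
```

```bash
python3 -m pendant '[{"translation":[-37,-24,0],"twist":[0,0,0],"grip":-1},{"translation":[-37,-24,0],"twist":[0,0,0],"grip":-1},{"translation":[-37,-24,0],"twist":[0,0,0],"grip":-1},{"translation":[-37,-24,0],"twist":[0,0,0],"grip":-1},{"translation":[-37,-24,0],"twist":[0,0,0],"grip":-1},{"translation":[-37,-24,0],"twist":[0,0,0],"grip":-1},{"translation":[-30,-15,0],"twist":[0,0,0],"grip":-1},{"translation":[0,0,10],"twist":[0,0,0.12],"grip":-1},{"translation":[0,0,10],"twist":[0,0,0.12],"grip":-1},{"translation":[0,0,0],"twist":[0,0,0],"grip":-1}]' 30; python3 - <<'E'
from h import *
s=snap('wrist','wrist3'); A=cloud(snap('scene','scene3'));st=robot.read_state(); print(st['tool_pos'],R.from_rotvec(st['orientation']).as_matrix().round(3).tolist(),st['opening'])
P=cloud(s)
for a in(P,A):
    t=fit(a,.019,.028,(.34,.56,-.46,-.17)); print('tray',rect(t))
E
```

```text
t: 5.25
tool_pos: [0.434, -0.3123, 0.1183]
orientation: [2.241, 2.172, 0.014]
force: [0.1, 0.3, -1.0]
opening: 0.0157
[ 0.43491082 -0.31227141  0.11949709] [[0.025, 0.999, 0.022], [1.0, -0.025, -0.009], [-0.009, 0.022, -1.0]] 0.015332324428243631
tray (array([ 448.5, -290.8]), array([162.4, 127.8]), 86.6, 2770)
tray (array([ 469.2, -333.3]), array([245.9, 181.6]), 86.8, 577)
```

View pics/wrist3.png

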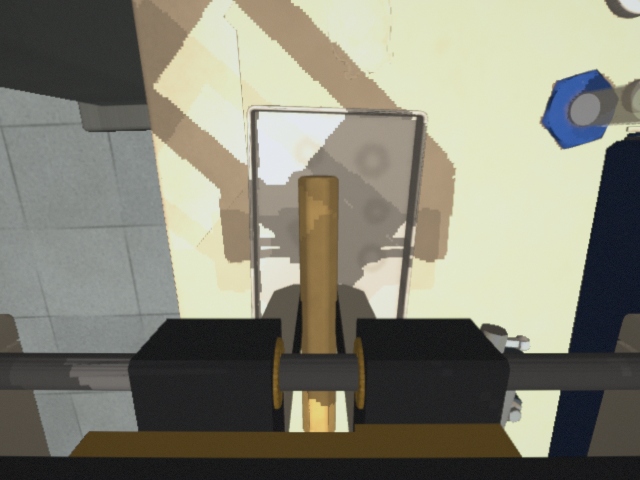

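```bash
python3 -m pendant '[{"translation":[6,-8,10],"twist":[0,0,0],"grip":-1},{"translation":[0,0,20],"twist":[0,0,0],"grip":-1},{"translation":[0,0,20],"twist":[0,0,0],"grip":-1},{"translation":[0,0,20],"twist":[0,0,0],"grip":-1},{"translation":[0,0,10],"twist":[0,0,0],"grip":-1},{"translation":[0,0,7],"twist":[0,0,0],"grip":-1},{"translation":[0,0,4],"twist":[0,0,0],"grip":-1},{"translation":[0,0,2],"twist":[0,0,0],"grip":-1},{"translation":[0,0,0],"twist":[0,0,0],"grip":-1},{"translation":[0,0,0],"twist":[0,0,0],"grip":-1}]' 30; python3 -c "
from h import *
s=robot.read_state();print(s['tool_pos'],s['force'])"
```

```text
t: 6.35
tool_pos: [0.4358, -0.308, 0.0333]
orientation: [2.194, 2.199, 0.016]
force: [0.5, -0.3, -2.4]
opening: 0.0154
[ 0.43581041 -0.3080482   0.03334627] [ 0.48651459 -0.25151221 -2.39448093]
```

```bash
python3 -m pendant '[{"translation":[0,-5,5],"twist":[0,0,0],"grip":-1},{"translation":[0,-4,8],"twist":[0,0,0],"grip":-1},{"translation":[0,0,8],"twist":[0,0,0],"grip":-1},{"translation":[0,0,5],"twist":[0,0,0],"grip":-1},{"translation":[0,0,2],"twist":[0,0,0],"grip":-1},{"translation":[0,0,0],"twist":[0,0,0],"grip":-1},{"translation":[0,0,0],"twist":[0,0,0],"grip":-0.45},{"translation":[0,0,0],"twist":[0,0,0],"grip":-0.45},{"translation":[0,0,0],"twist":[0,0,0],"grip":-0.45},{"translation":[0,0,0],"twist":[0,0,0],"grip":-0.45}]' 30; python3 -c "
from h import *
s=robot.read_state();print(s['tool_pos'],s['force'])"
```

```text
t: 7.35
tool_pos: [0.4281, -0.3098, 0.0043]
orientation: [2.192, 2.196, 0.016]
force: [-0.9, -0.1, -0.4]
opening: 0.0257
[ 0.42805414 -0.30982718  0.00431141] [-0.917702   -0.11801279 -0.39377359]
```

```bash
python3 -m pendant '[{"translation":[0,0,-30],"twist":[0,0,0],"grip":-0.45},{"translation":[0,0,-40],"twist":[0,0,0],"grip":-0.3},{"translation":[0,0,-50],"twist":[0,0,0],"grip":0},{"translation":[44,13,-10],"twist":[0,0,0],"grip":0},{"translation":[44,13,0],"twist":[0,0,0],"grip":0},{"translation":[44,13,0],"twist":[0,0,0],"grip":0},{"translation":[44,13,0],"twist":[0,0,0],"grip":0},{"translation":[44,13,0],"twist":[0,0,0],"grip":0},{"translation":[44,13,0],"twist":[0,0,-0.08],"grip":0},{"translation":[44,13,0],"twist":[0,0,-0.08],"grip":0}]'; python3 -m pendant '[{"translation":[25,0,0],"twist":[0,0,0],"grip":0},{"translation":[0,0,0],"twist":[0,0,0],"grip":0},{"translation":[0,0,0],"twist":[0,0,0],"grip":0},{"translation":[0,0,0],"twist":[0,0,0],"grip":0},{"translation":[0,0,0],"twist":[0,0,0],"grip":0},{"translation":[0,0,0],"twist":[0,0,0],"grip":0},{"translation":[0,0,0],"twist":[0,0,0],"grip":0},{"translation":[0,0,0],"twist":[0,0,0],"grip":0},{"translation":[0,0,0],"twist":[0,0,0],"grip":0},{"translation":[0,0,0],"twist":[0,0,0],"grip":0}]'; python3 - <<'E'
from h import *
s=snap('wrist','wrist4'); P=cloud(s);st=robot.read_state(); p=st['tool_pos'];M=R.from_rotvec(st['orientation']).as_matrix(); print(p,M.round(3).tolist(),st['opening'])
a=fit(P,.036,.045,(.48,.58,0.01,.08)); print('adaptor',rect(a),np.median(a,0))
np.save('/tmp/c4.npy',P)
S=cloud(snap('scene','scene4')); d=fit(S,.012,.03,(.39,.505,-.39,-.22)); print('drift',rect(d),d[:,2].max())
E
```

```text
t: 8.35
tool_pos: [0.516, 0.006, 0.1425]
orientation: [2.011, 2.347, 0.019]
force: [0.2, -1.1, -0.3]
opening: 0.0466
t: 9.35
tool_pos: [0.5136, 0.0325, 0.1431]
orientation: [2.005, 2.349, 0.022]
force: [0.2, 0.8, 0.8]
opening: 0.0466
[0.51358532 0.03259338 0.14312823] [[-0.156, 0.986, 0.05], [0.987, 0.157, -0.024], [-0.031, 0.045, -0.998]] 0.04636564925290651
adaptor (array([543.3,  39.4]), array([62.9, 70.7]), 10.5, 566) [0.52146708 0.04448761 0.04162535]
drift (array([ 447.6, -305.8]), array([114.3, 168.9]), 0.4, 369) 0.026855651051345575
```

View pics/wrist4.png

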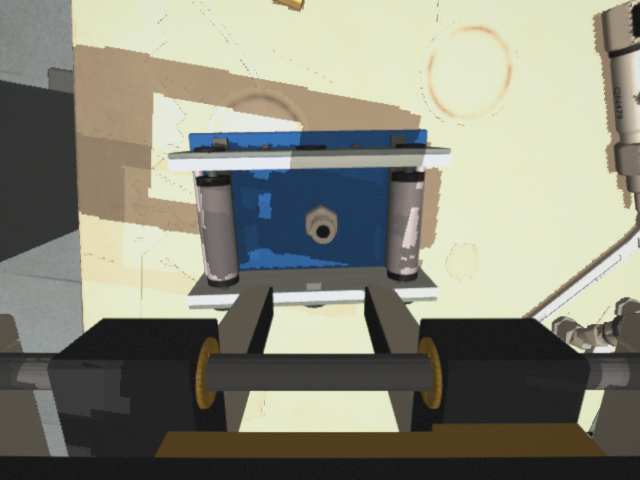

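Adaptor top is at (322,231), standing free in the bay.

```bash
python3 - <<'E'
from h import *
s=load('wrist4'); P=np.load('/tmp/c4.npy')
print('adaptor',px(s,322,230,.041),px(s,322,223,.03))
for nm,Q in(('w4',P),('w0',np.load('/tmp/c_wrist0.npy')),('w1',cloud(load('wrist1')))):
    r=fit(Q,.053,.059,(.38,.68,-.08,.16)); a=.1735; t=np.array([np.cos(a),np.sin(a)]); n=np.array([-t[1],t[0]]); o=np.array([.521,.042])
    U=(r[:,:2]-o)@t; W=(r[:,:2]-o)@n
    for sg in(1,-1):
        k=(sg*W>.035)&(sg*W<.07)
        h,e=np.histogram(W[k],bins=np.arange(-.07,.0701,.002)); 
        g=[(round(e[i]*1e3),int(h[i])) for i in range(len(h)) if h[i]>15]
        kk=k
        print(nm,sg,'U',np.percentile(U[kk],[.3,99.7]).round(4),g)
    # rollers
    rr=fit(Q,.047,.0575,(.38,.68,-.08,.16)); u=(rr[:,:2]-o)@t; w=(rr[:,:2]-o)@n; k=abs(w)<.03
    for sg in(1,-1):
        x=u[k&(sg*u>.04)]; x=x[abs(x)<.1]; print(' roller u',np.median(x).round(4) if len(x) else None,len(x))
E
```

```text
adaptor [0.51982468 0.04495713 0.041     ] [0.51995195 0.04797607 0.03      ]
w4 1 U [-0.1057  0.089 ] [(34, 57), (36, 113), (38, 107), (40, 118), (42, 125), (44, 128), (46, 48), (52, 810), (54, 827), (56, 834), (58, 832), (60, 841), (62, 872), (64, 220), (66, 111)]
w4 -1 U [-0.1058  0.0895] [(-56, 78), (-54, 259), (-52, 389), (-50, 386), (-48, 412), (-46, 426), (-44, 533), (-42, 349), (-36, 39)]
 roller u 0.0615 2189
 roller u -0.0783 2311
w0 1 U [-0.1057  0.0891] [(34, 36), (36, 67), (38, 70), (40, 79), (42, 81), (44, 80), (46, 22), (52, 518), (54, 471), (56, 483), (58, 485), (60, 485), (62, 458), (64, 99), (66, 33)]
w0 -1 U [-0.1059  0.0891] [(-58, 27), (-56, 82), (-54, 334), (-52, 368), (-50, 374), (-48, 377), (-46, 374), (-44, 465), (-42, 27), (-38, 19), (-36, 32)]
 roller u 0.0643 1565
 roller u -0.0771 1508
w1 1 U [-0.1056  0.0888] [(34, 54), (36, 125), (38, 127), (40, 130), (42, 139), (44, 139), (46, 53), (52, 814), (54, 840), (56, 844), (58, 853), (60, 838), (62, 885), (64, 264), (66, 103)]
w1 -1 U [-0.1057  0.0853] [(-56, 20), (-54, 115), (-52, 262), (-50, 226), (-48, 266), (-46, 284), (-44, 337), (-42, 395), (-36, 17)]
 roller u 0.0625 2160
 roller u -0.0779 2533
```

Rails: inner faces at +52 and −42 mm from my reference, 94 mm apart as stated, and the same in three views. That puts the bay at about (0.512, 0.0454) with yaw 0.1735. Next I grip the adaptor's neck.

```bash
python3 -m pendant '[{"translation":[0,0,0],"twist":[0.045,0.031,-0.017],"grip":-0.15},{"translation":[6,4,10],"twist":[0,0,0],"grip":-0.15},{"translation":[5,4,15],"twist":[0,0,0],"grip":-0.15},{"translation":[0,0,20],"twist":[0,0,0],"grip":-0.15},{"translation":[0,0,20],"twist":[0,0,0],"grip":-0.15},{"translation":[0,0,10],"twist":[0,0,0],"grip":-0.15},{"translation":[0,0,5],"twist":[0,0,0],"grip":-0.15},{"translation":[0,0,0],"twist":[0,0,0],"grip":-0.15},{"translation":[0,0,0],"twist":[0,0,0],"grip":-0.15},{"translation":[0,0,0],"twist":[0,0,0],"grip":-0.15}]'; cat > st.py <<'E'
from h import *
import sys
st=robot.read_state(); p=st['tool_pos'];M=R.from_rotvec(st['orientation']).as_matrix(); print(p.round(4),M.round(3).tolist(),round(st['opening'],4),st['force'].round(1),st['t'])
if len(sys.argv)>3: print('tool shift mm',(M.T@(np.array(sys.argv[1:4],float)-p)*1e3).round(1))
if len(sys.argv)>5:
    a,tilt=map(float,sys.argv[4:6]) # yaw: tool x = horizontal (-sin a,cos a), tilted: tool x z-component=sin(tilt)
    x=np.array([-np.sin(a)*np.cos(tilt),np.cos(a)*np.cos(tilt),np.sin(tilt)]); y=np.array([np.cos(a),np.sin(a),0]); z=np.cross(x,y)
    print('twist',R.from_matrix(M.T@np.c_[x,y,z]).as_rotvec().round(3))
E
python3 st.py .520 .045 .021 .1735 0
```

```text
t: 10.45
tool_pos: [0.5192, 0.0488, 0.0554]
orientation: [2.017, 2.405, -0.0]
force: [-0.1, 0.5, 0.3]
opening: 0.0396
[0.5192 0.0488 0.0554] [[-0.174, 0.985, 0.002], [0.985, 0.174, -0.002], [-0.002, 0.002, -1.0]] 0.0396 [-0.1  0.5  0.3] 10.45
tool shift mm [-3.9  0.1 34.4]
twist [0.002 0.002 0.002]
```

```bash
python3 -m pendant '[{"translation":[-3,0,8],"twist":[0,0,0],"grip":-0.25},{"translation":[0,0,12],"twist":[0,0,0],"grip":-0.25},{"translation":[0,0,8],"twist":[0,0,0],"grip":-0.3},{"translation":[0,0,4],"twist":[0,0,0],"grip":-0.4},{"translation":[0,0,2],"twist":[0,0,0],"grip":-1},{"translation":[0,0,0],"twist":[0,0,0],"grip":-1},{"translation":[0,0,0],"twist":[0,0,0],"grip":-1},{"translation":[0,0,0],"twist":[0,0,0],"grip":-1},{"translation":[0,0,0],"twist":[0,0,0],"grip":-1},{"translation":[0,0,0],"twist":[0,0,0],"grip":-1}]' 30; python3 -m pendant '[{"translation":[0,0,0],"twist":[0,0,0],"grip":-1},{"translation":[0,0,-10],"twist":[0,0,0],"grip":-1},{"translation":[0,0,-20],"twist":[0,0,0],"grip":-1},{"translation":[0,0,-30],"twist":[0,0,0],"grip":-1},{"translation":[0,0,-40],"twist":[0,0,0],"grip":-1},{"translation":[-30,-10,-5],"twist":[0,0,0],"grip":-1},{"translation":[-40,-17,0],"twist":[0,0,0.05],"grip":-1},{"translation":[-40,-17,0],"twist":[0,0,0.06],"grip":-1},{"translation":[-45,-5,0],"twist":[0,0,0.06],"grip":-1},{"translation":[-45,-5,0],"twist":[0,0,0],"grip":-1}]' 30;python3 st.py .478 -.305 .028 0 0
```

```text
t: 11.45
tool_pos: [0.5216, 0.0453, 0.0205]
orientation: [2.015, 2.402, 0.003]
force: [0.2, 0.4, -0.0]
opening: 0.0195
t: 12.45
tool_pos: [0.489, -0.1618, 0.1383]
orientation: [2.204, 2.222, 0.011]
force: [-0.3, 0.5, -1.1]
opening: 0.0196
[ 0.489  -0.1618  0.1383] [[-0.008, 1.0, 0.013], [1.0, 0.008, -0.003], [-0.003, 0.013, -1.0]] 0.0196 [-0.3  0.5 -1.1] 12.45
tool shift mm [-142.7  -13.7  110.6]
twist [0.013 0.003 0.008]
```

```bash
python3 -m pendant '[{"translation":[-40,-6,0],"twist":[0,0,0],"grip":-1},{"translation":[-40,-6,10],"twist":[0,0,0],"grip":-1},{"translation":[-40,-5,20],"twist":[0,0,0],"grip":-1},{"translation":[-18,-3,20],"twist":[0,0,0],"grip":-1},{"translation":[0,0,20],"twist":[0.01,0,0],"grip":-1},{"translation":[0,0,10],"twist":[0,0,0],"grip":-1},{"translation":[0,0,5],"twist":[0,0,0],"grip":-1},{"translation":[0,0,0],"twist":[0,0,0],"grip":-1},{"translation":[0,0,0],"twist":[0,0,0],"grip":-1},{"translation":[0,0,0],"twist":[0,0,0],"grip":-1}]' 30;python3 st.py .472 -.305 .018 0 0
```

```text
t: 13.45
tool_pos: [0.4723, -0.3145, 0.0623]
orientation: [2.205, 2.21, 0.002]
force: [-0.3, 0.6, -0.6]
opening: 0.0191
[ 0.4723 -0.3145  0.0623] [[-0.002, 1.0, 0.015], [1.0, 0.002, -0.013], [-0.013, 0.015, -1.0]] 0.0191 [-0.3  0.6 -0.6] 13.45
tool shift mm [10.1 -0.9 44.1]
twist [0.015 0.013 0.002]
```

```bash
python3 -m pendant '[{"translation":[4,0,10],"twist":[0.015,0.013,0],"grip":-1},{"translation":[3,0,15],"twist":[0,0,0],"grip":-1},{"translation":[0,0,9],"twist":[0,0,0],"grip":-1},{"translation":[0,0,5],"twist":[0,0,0],"grip":-1},{"translation":[0,0,3],"twist":[0,0,0],"grip":-1},{"translation":[0,0,0.5],"twist":[0,0,0],"grip":-1},{"translation":[0,0,0],"twist":[0,0,0],"grip":-0.4},{"translation":[0,0,0],"twist":[0,0,0],"grip":-0.4},{"translation":[0,0,0],"twist":[0,0,0],"grip":-0.4},{"translation":[0,0,0],"twist":[0,0,0],"grip":-0.4}]' 30;python3 st.py .512 .30 .15 0 0
```

```text
t: 14.45
tool_pos: [0.4738, -0.307, 0.0178]
orientation: [2.217, 2.225, 0.001]
force: [-0.0, -0.1, -0.2]
opening: 0.0278
[ 0.4738 -0.307   0.0178] [[-0.004, 1.0, 0.001], [1.0, 0.004, -0.0], [-0.0, 0.001, -1.0]] 0.0278 [-0.  -0.1 -0.2] 14.45
tool shift mm [ 606.8   40.5 -132.3]
twist [0.001 0.    0.004]
```

```bash
python3 -m pendant '[{"translation":[0,0,-25],"twist":[0,0,0],"grip":-0.4},{"translation":[0,0,-45],"twist":[0,0,0],"grip":0},{"translation":[0,0,-50],"twist":[0,0,0],"grip":0},{"translation":[40,4,-25],"twist":[0,0,0],"grip":0},{"translation":[48,4,0],"twist":[0,0,0],"grip":0},{"translation":[48,4,0],"twist":[0,0,0],"grip":0},{"translation":[48,4,0],"twist":[0,0,0],"grip":0},{"translation":[48,4,0],"twist":[0,0,0],"grip":0},{"translation":[48,4,0],"twist":[0,0,0],"grip":0},{"translation":[48,4,0],"twist":[0,0,0],"grip":0}]' 30;python3 -m pendant '[{"translation":[48,4,0],"twist":[0,0,0],"grip":0},{"translation":[48,4,0],"twist":[0,0,0],"grip":0},{"translation":[48,4,0],"twist":[0,0,0],"grip":0},{"translation":[48,4,0],"twist":[0,0,0],"grip":0},{"translation":[40,0,0],"twist":[0,0,0.1],"grip":0},{"translation":[25,0,0],"twist":[0,0,0.1],"grip":0},{"translation":[0,0,0],"twist":[0,0,0.1],"grip":0},{"translation":[0,0,0],"twist":[0,0,0],"grip":0},{"translation":[0,0,0],"twist":[0,0,0],"grip":0},{"translation":[0,0,0],"twist":[0,0,0],"grip":0}]' 30; python3 - <<'E'
from h import *
s=snap('wrist','wrist5'); P=cloud(s); snap('scene','scene5')
for lo,hi in((.042,.052),(.03,.052)):
    a=fit(P,lo,hi,(.43,.62,.22,.46)); print(rect(a),a[:,2].max())
E
python3 st.py
```

```text
t: 15.45
tool_pos: [0.5039, 0.0255, 0.1744]
orientation: [2.222, 2.204, 0.01]
force: [1.9, -0.1, 0.3]
opening: 0.0468
t: 16.45
tool_pos: [0.5237, 0.3002, 0.1783]
orientation: [2.524, 1.85, 0.028]
force: [0.8, -0.3, 0.6]
opening: 0.0463
(array([527.4, 338.1]), array([100.4,  22.4]), 63.5, 2339) 0.05072143891802561
(array([525.9, 335.1]), array([111.2,  42.9]), 63.6, 3252) 0.05072143891802561
[0.5238 0.3    0.1783] [[0.302, 0.953, 0.022], [0.953, -0.302, 0.0], [0.007, 0.02, -1.0]] 0.0468 [ 0.1 -0.1 -0. ] 16.55
```

View pics/wrist5.png

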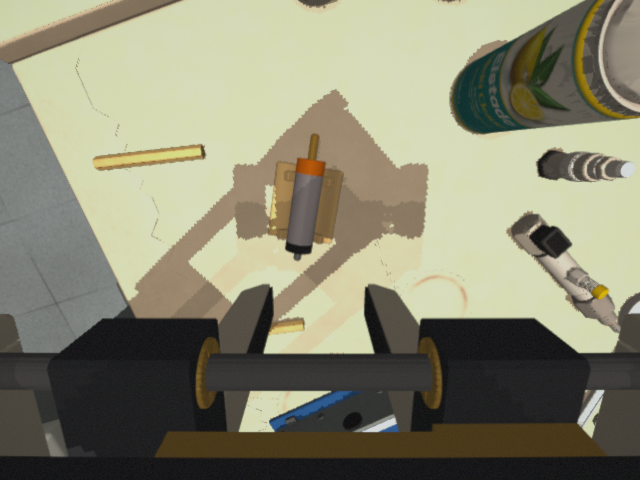

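The roller in the rest has its orange end at about (311,160) and its black end at about (299,250). The adaptor is no longer in the bay.

```bash
python3 - <<'E'
from h import *
s=load('wrist5')
a=px(s,311.5,160,.047); b=px(s,299,249,.045); print(a,b,np.linalg.norm(a-b),(a+b)/2,np.arctan2(-(a-b)[0],(a-b)[1]))
P=cloud(s); q=fit(P,.044,.052,(.47,.58,.28,.40)); m=q.mean(0); v=np.linalg.svd(q[:,:2]-m[:2],full_matrices=False)[2][0]; v*=np.sign(v[1]); pr=(q[:,:2]-m[:2])@v
print(m,v,np.arctan2(-v[0],v[1]),np.percentile(pr,[.5,99.5]))
# barrel by colour: exclude brass pin: length via width profile
w=(q[:,:2]-m[:2])@np.array([-v[1],v[0]])
for x in np.arange(-.06,.07,.008):
    k=(pr>x)&(pr<x+.008); 
    if k.sum()>5: print(round(x,3),k.sum(),np.percentile(w[k],[5,95]).round(4),q[k,2].max().round(4))
S=load('scene5'); cv2.imwrite('pics/tray5.png',cv2.resize(S['p'][240:340,350:510],None,fx=5,fy=5)[:,:,::-1])
E
python3 st.py .5274 .338 .16 -.46 0
```

```text
[0.5413089  0.36575875 0.047     ] [0.50735064 0.29619322 0.045     ] 0.0774372423270149 [0.52432977 0.33097598 0.046     ] -0.45412092963275313
[0.5236601  0.33086888 0.04728245] [0.44474502 0.89565723] -0.460889556049724 [-0.04167756  0.03870895]
-0.044 149 [-0.0086  0.0089] 0.0504
-0.036 185 [-0.0083  0.0084] 0.0507
-0.028 192 [-0.0083  0.0082] 0.0501
-0.02 191 [-0.0084  0.0083] 0.0502
-0.012 188 [-0.0083  0.0078] 0.0503
-0.004 200 [-0.0088  0.0082] 0.0505
0.004 210 [-0.0082  0.0083] 0.0499
0.012 205 [-0.008   0.0086] 0.0496
0.02 216 [-0.0083  0.0084] 0.0501
0.028 231 [-0.009   0.0087] 0.0503
0.036 89 [-0.0086  0.0083] 0.0498
[0.5238 0.3    0.1783] [[0.302, 0.953, 0.022], [0.953, -0.302, 0.0], [0.007, 0.02, -1.0]] 0.0468 [ 0.1 -0.1 -0. ] 16.55
tool shift mm [37.2 -8.4 18.4]
twist [ 0.02  -0.008  0.153]
```

View pics/tray5.png

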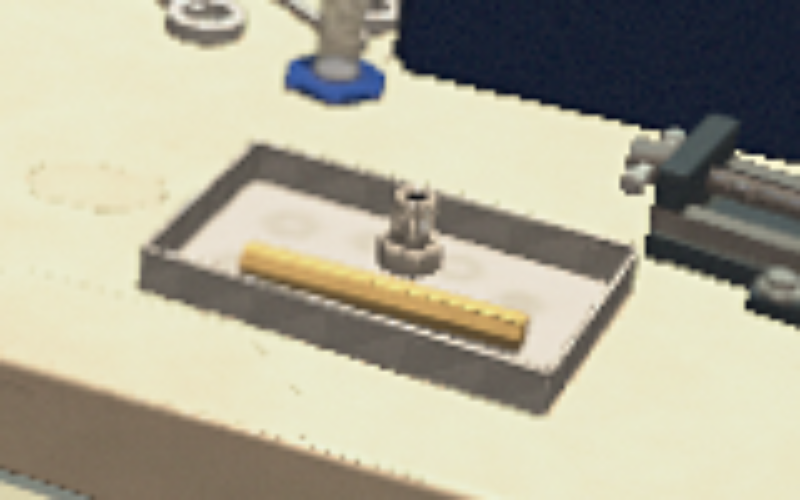

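The tray crop shows the drift flat at (385,295) and the adaptor standing at (412,235), both in the tray, with the cylinder upright. Roller middle is about (0.523, 0.3295) and its yaw −0.461. Going down to it.

```bash
python3 -m pendant '[{"translation":[14,-5,10],"twist":[0.02,-0.008,0],"grip":0},{"translation":[14,-5,20],"twist":[0,0,0.075],"grip":0},{"translation":[0,0,25],"twist":[0,0,0.075],"grip":0},{"translation":[0,0,20],"twist":[0,0,0],"grip":0},{"translation":[0,0,10],"twist":[0,0,0],"grip":0},{"translation":[0,0,5],"twist":[0,0,0],"grip":0},{"translation":[0,0,0],"twist":[0,0,0],"grip":0},{"translation":[0,0,0],"twist":[0,0,0],"grip":0},{"translation":[0,0,0],"twist":[0,0,0],"grip":0},{"translation":[0,0,0],"twist":[0,0,0],"grip":0}]' 30; python3 - <<'E'
from h import *
s=snap('wrist','wrist6'); P=cloud(s)
q=fit(P,.044,.052,(.47,.58,.26,.40)); m=q.mean(0); v=np.linalg.svd(q[:,:2]-m[:2],full_matrices=False)[2][0]; v*=np.sign(v[1]); pr=(q[:,:2]-m[:2])@v
e=np.percentile(pr,[.5,99.5]);c=m[:2]+v*e.mean()
print(m,np.arctan2(-v[0],v[1]),e,c,len(q))
for x in np.arange(-.06,.07,.008):
    k=(pr>x)&(pr<x+.008); 
    if k.sum()>5: print(round(x,3),k.sum(),np.percentile(((q[:,:2]-m[:2])@np.array([-v[1],v[0]]))[k],[5,95]).round(4))
E
python3 st.py .523 .3295 .017 -.461 0
```

```text
t: 17.55
tool_pos: [0.5278, 0.3274, 0.0914]
orientation: [2.67, 1.652, 0.012]
force: [0.1, -0.7, 0.3]
opening: 0.0466
[0.52421207 0.33182195 0.0472691 ] -0.45904033922050613 [-0.04206784  0.03789855] [0.52328839 0.32995311] 3480
-0.044 254 [-0.0084  0.0085]
-0.036 318 [-0.0082  0.0084]
-0.028 309 [-0.0082  0.0082]
-0.02 325 [-0.0082  0.0081]
-0.012 323 [-0.0082  0.0079]
-0.004 340 [-0.0076  0.0084]
0.004 340 [-0.0082  0.0082]
0.012 363 [-0.0082  0.0081]
0.02 376 [-0.0082  0.0085]
0.028 409 [-0.0088  0.0089]
0.036 123 [-0.0082  0.0083]
[0.5279 0.3274 0.0915] [[0.447, 0.895, 0.008], [0.895, -0.447, 0.003], [0.006, 0.006, -1.0]] 0.0466 [-0.1 -0.6 -0.3] 17.6
tool shift mm [-0.8 -5.8 74.5]
twist [ 0.006 -0.006 -0.002]
```

```bash
python3 -m pendant '[{"translation":[0,-3,10],"twist":[0.005,-0.005,0],"grip":-0.1},{"translation":[0,-2.5,20],"twist":[0,0,0],"grip":-0.1},{"translation":[0,0,20],"twist":[0,0,0],"grip":-0.1},{"translation":[0,0,10],"twist":[0,0,0],"grip":-0.1},{"translation":[0,0,5],"twist":[0,0,0],"grip":-0.1},{"translation":[0,0,2],"twist":[0,0,0],"grip":-0.1},{"translation":[0,0,0],"twist":[0,0,0],"grip":-0.1},{"translation":[0,0,0],"twist":[0,0,0],"grip":-0.1},{"translation":[0,0,0],"twist":[0,0,0],"grip":-0.1},{"translation":[0,0,0],"twist":[0,0,0],"grip":-0.1}]' 30; python3 st.py .5233 .330 .017 -.461 0
```

```text
t: 18.6
tool_pos: [0.525, 0.3321, 0.0249]
orientation: [2.671, 1.653, 0.01]
force: [0.1, 0.4, 0.0]
opening: 0.0417
[0.525  0.3321 0.0249] [[0.446, 0.895, 0.005], [0.895, -0.446, 0.003], [0.005, 0.003, -1.0]] 0.0417 [0.1 0.4 0. ] 18.6
tool shift mm [-2.7 -0.7  7.9]
twist [ 0.003 -0.005 -0.001]
```

```bash
python3 -m pendant '[{"translation":[-2.5,-0.7,5],"twist":[0.002,-0.004,0],"grip":-0.1},{"translation":[0,0,2.5],"twist":[0,0,0],"grip":-0.2},{"translation":[0,0,0],"twist":[0,0,0],"grip":-1},{"translation":[0,0,0],"twist":[0,0,0],"grip":-1},{"translation":[0,0,0],"twist":[0,0,0],"grip":-1},{"translation":[0,0,0],"twist":[0,0,0],"grip":-1},{"translation":[0,0,0],"twist":[0,0,0],"grip":-1},{"translation":[0,0,0],"twist":[0,0,0],"grip":-1},{"translation":[0,0,0],"twist":[0,0,0],"grip":-1},{"translation":[0,0,0],"twist":[0,0,0],"grip":-1}]' 45; python3 st.py .5233 .330 .017 -.461 0
```

```text
t: 19.6
tool_pos: [0.5236, 0.3303, 0.0177]
orientation: [2.671, 1.653, 0.004]
force: [0.6, 0.4, -0.5]
opening: 0.0229
[0.5236 0.3303 0.0177] [[0.446, 0.895, 0.003], [0.895, -0.446, 0.001], [0.002, 0.002, -1.0]] 0.0229 [ 0.6  0.4 -0.5] 19.6
tool shift mm [-0.4 -0.1  0.7]
twist [ 0.002 -0.002 -0.001]
```

```bash
cat > plan.py <<'E'
from h import *
import sys
bx,by,a=.5120,.0454,.1735; off=-.0004; up=.0183
st=robot.read_state(); p=st['tool_pos'];M=R.from_rotvec(st['orientation']).as_matrix()
t=np.array([np.cos(a),np.sin(a),0]); n=np.array([-np.sin(a),np.cos(a),0]); B=np.array([bx,by,0])
c=p+off*M[:,0]-up*M[:,2]
print('t %.2f now u %.1f w %.1f z %.1f theta %.3f yawerr %.3f roll %.3f'%(st['t'],(c-B)@t*1e3,(c-B)@n*1e3,c[2]*1e3,-np.arcsin(M[2,0]),np.arctan2(-M[0,0],M[1,0])-a,M[2,1]),'F(u,w,z)',np.round([st['force']@t,st['force']@n,st['force'][2]],1),'op',round(st['opening'],4))
if len(sys.argv)>4:
    u,w,z,th=map(float,sys.argv[1:5])
    x=n*np.cos(th)-np.array([0,0,np.sin(th)]); y=t; zz=np.cross(x,y)
    C=B+t*u/1e3+n*w/1e3+np.array([0,0,z/1e3]); T=C-off*x+up*zz
    print('shift',(M.T@(T-p)*1e3).round(1),'twist',R.from_matrix(M.T@np.c_[x,y,zz]).as_rotvec().round(3))
E
python3 -m pendant '[{"translation":[0,0,-10],"twist":[0,0,0],"grip":-1},{"translation":[0,0,-25],"twist":[0,0,0],"grip":-1},{"translation":[0,0,-40],"twist":[0,0,0],"grip":-1},{"translation":[0,0,-40],"twist":[0,0,0],"grip":-1},{"translation":[-35,0,0],"twist":[0,0,-0.1],"grip":-1},{"translation":[-40,0,0],"twist":[0,0,-0.13],"grip":-1},{"translation":[-40,0,0],"twist":[0,0,-0.13],"grip":-1},{"translation":[-40,0,0],"twist":[0,0,-0.13],"grip":-1},{"translation":[-40,0,0],"twist":[0,0,-0.13],"grip":-1},{"translation":[0,0,0],"twist":[0,0,0],"grip":-1}]' 45; python3 plan.py 0 -16 110 .25
```

```text
t: 20.6
tool_pos: [0.4809, 0.1373, 0.1427]
orientation: [1.999, 2.417, 0.007]
force: [0.4, 0.1, -2.5]
opening: 0.023
t 20.60 now u -14.9 w 95.5 z 161.0 theta 0.001 yawerr 0.015 roll 0.007 F(u,w,z) [ 0.4  0.1 -2.5] op 0.023
shift [-116.2   12.7   50.8] twist [ 0.008 -0.249  0.014]
```

```bash
python3 -m pendant '[{"translation":[-30,4,10],"twist":[0,0,0],"grip":-1},{"translation":[-40,4,15],"twist":[0,0,0],"grip":-1},{"translation":[-35,4,15],"twist":[0,0,0],"grip":-1},{"translation":[-6,0,5],"twist":[0.008,0,0.014],"grip":-1},{"translation":[0,0,0],"twist":[0,-0.08,0],"grip":-1},{"translation":[0,0,0],"twist":[0,-0.08,0],"grip":-1},{"translation":[0,0,0],"twist":[0,-0.08,0],"grip":-1},{"translation":[0,0,0],"twist":[0,0,0],"grip":-1},{"translation":[0,0,0],"twist":[0,0,0],"grip":-1},{"translation":[0,0,0],"twist":[0,0,0],"grip":-1}]' 45; python3 plan.py 0 -16 66 .25; python3 - <<'E'
from h import *
import plan
snap('side','side7'); s=snap('wrist','wrist7'); 
i=np.hstack([cv2.resize(load('side7')['p'][210:310,240:400],(400,250)),cv2.resize(s['p'],(400,300))[:250]]); cv2.imwrite('pics/v7.png',i[:,:,::-1])
P=cloud(s); np.save('/tmp/c7.npy',P); st=robot.read_state()
M=R.from_rotvec(st['orientation']).as_matrix(); Q=(P-st['tool_pos'])@M  # tool coords
m=(abs(Q[...,1])<.006)&(Q[...,2]<-.02)&(Q[...,2]>-.04)&(Q[...,0]>-.06)&(Q[...,0]<.08)
q=Q[m]; 
for x in np.arange(.02,.08,.003):
    k=abs(q[:,0]-x)<.0015
    if k.sum()>3: print(round(x,3),k.sum(),q[k,2].min().round(4),np.median(q[k,2]).round(4))
E
```

```text
t: 21.6
tool_pos: [0.5171, 0.0309, 0.1027]
orientation: [1.912, 2.237, -0.224]
force: [-0.0, -0.1, -1.3]
opening: 0.0229
t 21.60 now u 2.5 w -11.1 z 120.5 theta 0.243 yawerr -0.018 roll 0.008 F(u,w,z) [-0.  -0.1 -1.3] op 0.0229
shift [ 8.2 -2.9 54.1] twist [ 0.004 -0.007 -0.018]
t 21.60 now u 2.5 w -11.1 z 120.5 theta 0.243 yawerr -0.018 roll 0.008 F(u,w,z) [-0.  -0.1 -1.3] op 0.0229
0.02 189 -0.0329 -0.0305
0.023 201 -0.0331 -0.0306
0.026 194 -0.0325 -0.0306
0.029 191 -0.0328 -0.0311
0.032 211 -0.033 -0.0311
0.035 200 -0.0338 -0.0311
0.038 211 -0.0327 -0.0311
0.041 285 -0.0323 -0.0241
0.044 108 -0.0241 -0.0223
0.047 114 -0.0238 -0.0222
0.05 114 -0.0243 -0.0223
0.053 114 -0.0245 -0.0223
0.056 120 -0.0239 -0.0223
0.059 118 -0.0238 -0.0221
0.062 30 -0.023 -0.0216
```

View pics/v7.png

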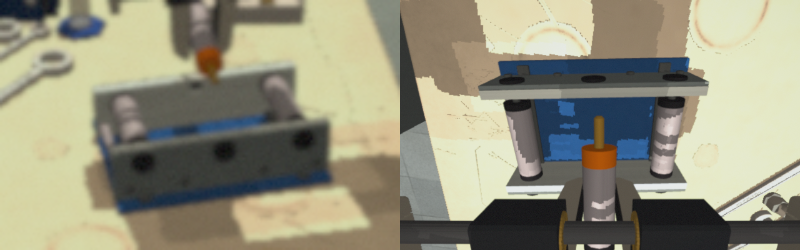

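Left half: the tilted roller above the track with its orange end down. Right half: the pin tip at about (598,120) and the middle recess of the +y rail as a dark oval at (593,79). I'll measure that recess.

```bash
sed -i 's/off=-.0004; up=.0183/off=0.0; up=.0185/' plan.py; python3 - <<'E'
from h import *
s=load('wrist7'); g=cv2.cvtColor(s['p'],cv2.COLOR_RGB2GRAY)
out=[]
for cx in (179,309,439):
    sub=g[112:142,cx-30:cx+30]; m=(sub<45).astype(np.uint8); n,l,st,ce=cv2.connectedComponentsWithStats(m)
    i=1+np.argmax(st[1:,4]); print(cx,st[i],ce[i]+[cx-30,112]); out.append(ce[i]+[cx-30,112])
a=.1735; t=np.array([np.cos(a),np.sin(a),0]); n=np.array([-np.sin(a),np.cos(a),0]); B=np.array([.512,.0454,0])
def plane(u,v,w):
    A=px(s,u,v,0.); C=s['cam_to_world'][:3,3]; r=A-C; k=(w-(C-B)@n)/(r@n); X=C+k*r; return (X-B)@t*1e3,X[2]*1e3
for o in out: print(np.round(plane(*o,.047),1))
P=np.load('/tmp/c7.npy'); r=fit(P,.053,.059,(.38,.68,-.08,.16)); U=(r-B)@t; W=(r-B)@n
for sg in(1,-1):
    k=(sg*W>.04)&(sg*W<.065); print(sg,np.percentile(U[k],[.5,99.5]).round(4),np.histogram(W[k],bins=np.arange(.04,.066,.002) if sg>0 else np.arange(-.066,-.039,.002)))
cv2.imwrite('pics/c7.png',cv2.resize(s['p'][80:240,220:420],None,fx=4,fy=4)[:600,:,::-1])
E
python3 plan.py 0 -16 63 .25
```

```text
179 [ 10  10  41  14 423] [178.77541371 128.55319149]
309 [ 11   8  40  13 412] [309.20145631 125.99271845]
439 [ 11   0  41  18 439] [439.88610478 123.26879271]
[-100.2  -29.4]
[ -1.5 -28.9]
[ 97.6 -30.6]
1 [-0.0967  0.0966] (array([ 236,    9,    0,  507, 1345, 1354, 1386, 1420, 1400, 1512,  297,
         88]), array([0.04 , 0.042, 0.044, 0.046, 0.048, 0.05 , 0.052, 0.054, 0.056,
       0.058, 0.06 , 0.062, 0.064]))
-1 [-0.0974  0.0976] (array([  0,   0,  33,  38, 311, 380, 375, 397, 424, 788, 111,   0,  41]), array([-0.066, -0.064, -0.062, -0.06 , -0.058, -0.056, -0.054, -0.052,
       -0.05 , -0.048, -0.046, -0.044, -0.042, -0.04 ]))
t 21.70 now u 2.5 w -11.3 z 120.7 theta 0.243 yawerr -0.019 roll 0.009 F(u,w,z) [-0.1  0.6 -2. ] op 0.0229
shift [ 9.2 -3.  57.1] twist [ 0.004 -0.007 -0.018]
```

View pics/c7.png

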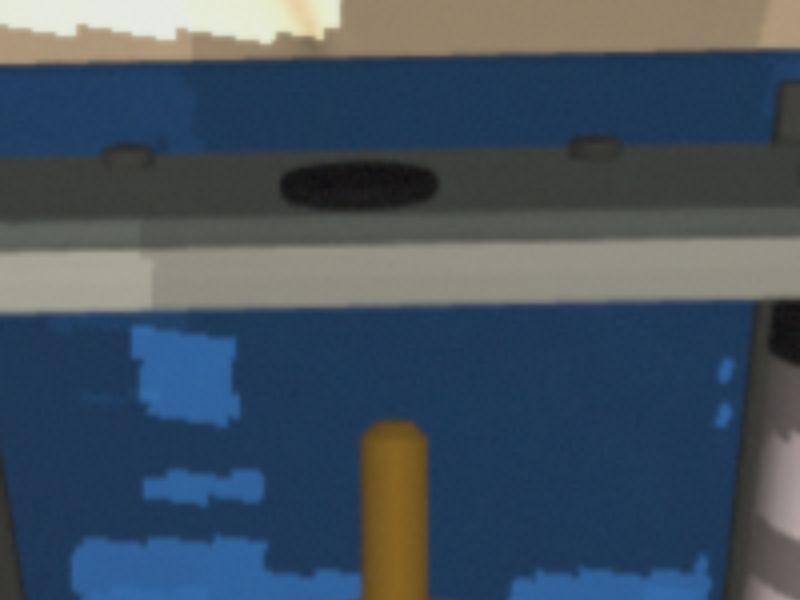

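The dark ovals are the bores in the rail's outer face, not the recess. Their symmetry and the rail ends agree with u≈−0.5±0.5 mm. Going down to the pre-insertion pose.

```bash
python3 -m pendant '[{"translation":[0,-1.5,0],"twist":[0.004,-0.007,-0.018],"grip":-1},{"translation":[2,-1.5,10],"twist":[0,0,0],"grip":-1},{"translation":[2,0,14],"twist":[0,0,0],"grip":-1},{"translation":[2,0,14],"twist":[0,0,0],"grip":-1},{"translation":[1,0,7],"twist":[0,0,0],"grip":-1},{"translation":[0,0,3],"twist":[0,0,0],"grip":-1},{"translation":[0,0,0],"twist":[0,0,0],"grip":-1},{"translation":[0,0,0],"twist":[0,0,0],"grip":-1},{"translation":[0,0,0],"twist":[0,0,0],"grip":-1},{"translation":[0,0,0],"twist":[0,0,0],"grip":-1}]' 45; python3 plan.py -0.4 -16 63 .25
```

```text
t: 22.7
tool_pos: [0.5142, 0.0225, 0.0492]
orientation: [1.896, 2.251, -0.24]
force: [0.5, -0.6, -1.9]
opening: 0.0229
t 22.70 now u -1.7 w -18.4 z 67.2 theta 0.249 yawerr -0.002 roll -0.002 F(u,w,z) [ 0.4 -0.7 -1.9] op 0.0229
shift [3.3 1.4 3.4] twist [-0.003 -0.001 -0.002]
```

```bash
python3 -m pendant '[{"translation":[1.7,0.7,1.7],"twist":[-0.003,0,-0.002],"grip":-1},{"translation":[1.6,0.7,1.7],"twist":[0,0,0],"grip":-1},{"translation":[0,0,0],"twist":[0,0,0],"grip":-1},{"translation":[0,0,0],"twist":[0,0,0],"grip":-1},{"translation":[0,0,0],"twist":[0,0,0],"grip":-1},{"translation":[0,0,0],"twist":[0,0,0],"grip":-1},{"translation":[0,0,0],"twist":[0,0,0],"grip":-1},{"translation":[0,0,0],"twist":[0,0,0],"grip":-1},{"translation":[0,0,0],"twist":[0,0,0],"grip":-1},{"translation":[0,0,0],"twist":[0,0,0],"grip":-1}]' 45; python3 plan.py -0.4 -9 61.3 .25
```

```text
t: 23.7
tool_pos: [0.5163, 0.0257, 0.0461]
orientation: [1.891, 2.251, -0.234]
force: [-1.0, -0.5, -2.2]
opening: 0.0226
t 23.70 now u 0.8 w -15.6 z 64.0 theta 0.249 yawerr -0.000 roll 0.003 F(u,w,z) [-1.  -0.3 -2.2] op 0.0226
shift [ 7.  -1.2  1. ] twist [ 0.003 -0.001 -0.   ]
```

```bash
python3 -m pendant '[{"translation":[0,-0.8,1],"twist":[0.002,0,0],"grip":-1},{"translation":[2,0,0],"twist":[0,0,0],"grip":-1},{"translation":[2,0,0],"twist":[0,0,0],"grip":-1},{"translation":[1.5,0,0],"twist":[0,0,0],"grip":-1},{"translation":[1,0,0],"twist":[0,0,0],"grip":-1},{"translation":[0,0,0],"twist":[0,0,0],"grip":-1},{"translation":[0,0,0],"twist":[0,0,0],"grip":-1},{"translation":[0,0,0],"twist":[0,0,0],"grip":-1},{"translation":[0,0,0],"twist":[0,0,0],"grip":-1},{"translation":[0,0,0],"twist":[0,0,0],"grip":-1}]' 45; python3 plan.py -0.4 -5 60.3 .25
```

```text
t: 24.7
tool_pos: [0.5143, 0.0321, 0.0433]
orientation: [1.892, 2.252, -0.236]
force: [-0.3, -0.7, -2.2]
opening: 0.0228
t 24.70 now u -0.0 w -8.9 z 61.2 theta 0.249 yawerr -0.000 roll 0.001 F(u,w,z) [-0.4 -0.6 -2.2] op 0.0228
shift [ 4.  -0.4 -0.1] twist [ 0.001 -0.001 -0.   ]
```

The tip is 4 mm past the rail face with no force, so it is in the recess. Next, compress gently.

```bash
python3 -m pendant '[{"translation":[2,-0.2,0],"twist":[0,0,0],"grip":-1},{"translation":[2,0,0],"twist":[0,0,0],"grip":-1},{"translation":[2,0,0],"twist":[0,0,0],"grip":-1},{"translation":[1.5,0,0],"twist":[0,0,0],"grip":-1},{"translation":[1,0,0],"twist":[0,0,0],"grip":-1},{"translation":[0,0,0],"twist":[0,0,0],"grip":-1},{"translation":[0,0,0],"twist":[0,0,0],"grip":-1},{"translation":[0,0,0],"twist":[0,0,0],"grip":-1},{"translation":[0,0,0],"twist":[0,0,0],"grip":-1},{"translation":[0,0,0],"twist":[0,0,0],"grip":-1}]' 45; python3 plan.py -0.4 4 58 .25
```

```text
t: 25.7
tool_pos: [0.5131, 0.0384, 0.0418]
orientation: [1.89, 2.249, -0.24]
force: [0.2, -3.9, -0.1]
opening: 0.0233
t 25.70 now u -0.1 w -2.5 z 59.7 theta 0.253 yawerr -0.001 roll 0.001 F(u,w,z) [-0.5 -3.8 -0.1] op 0.0233
shift [ 6.8 -0.3  0.1] twist [ 0.     0.003 -0.001]
```

```bash
python3 -m pendant '[{"translation":[2,-0.2,0],"twist":[0,0,0],"grip":-1},{"translation":[2,0,0],"twist":[0,0,0],"grip":-1},{"translation":[1.5,0,0],"twist":[0,0,0],"grip":-1},{"translation":[1,0,0],"twist":[0,0,0],"grip":-1},{"translation":[0.5,0,0],"twist":[0,0,0],"grip":-1},{"translation":[0,0,0],"twist":[0,0,0],"grip":-1},{"translation":[0,0,0],"twist":[0,0,0],"grip":-1},{"translation":[0,0,0],"twist":[0,0,0],"grip":-1},{"translation":[0,0,0],"twist":[0,0,0],"grip":-1},{"translation":[0,0,0],"twist":[0,0,0],"grip":-1}]' 45; python3 plan.py -0.3 4 58 .25
```

```text
t: 26.7
tool_pos: [0.5123, 0.0428, 0.0409]
orientation: [1.888, 2.245, -0.245]
force: [0.5, -6.5, 0.4]
opening: 0.023
t 26.70 now u -0.1 w 2.1 z 58.8 theta 0.259 yawerr -0.001 roll 0.001 F(u,w,z) [-0.6 -6.5  0.4] op 0.023
shift [ 2.2 -0.2  0.3] twist [ 0.001  0.009 -0.001]
```

```bash
python3 -m pendant '[{"translation":[1.5,-0.2,0.2],"twist":[0,0.005,0],"grip":-1},{"translation":[0.7,0,0],"twist":[0,0.004,0],"grip":-1},{"translation":[0.3,0,0],"twist":[0,0,0],"grip":-1},{"translation":[0,0,0],"twist":[0,0,0],"grip":-1},{"translation":[0,0,0],"twist":[0,0,0],"grip":-1},{"translation":[0,0,0],"twist":[0,0,0],"grip":-1},{"translation":[0,0,0],"twist":[0,0,0],"grip":-1},{"translation":[0,0,0],"twist":[0,0,0],"grip":-1},{"translation":[0,0,0],"twist":[0,0,0],"grip":-1},{"translation":[0,0,0],"twist":[0,0,0],"grip":-1}]' 45; python3 plan.py -0.3 4.5 54 .17
```

```text
t: 27.7
tool_pos: [0.5124, 0.0422, 0.041]
orientation: [1.89, 2.246, -0.242]
force: [-0.7, -6.2, -0.7]
opening: 0.0231
t 27.70 now u -0.2 w 1.4 z 58.9 theta 0.255 yawerr -0.002 roll 0.001 F(u,w,z) [-1.8 -6.  -0.7] op 0.0231
shift [ 5.8 -0.2  3.9] twist [ 0.001  0.085 -0.002]
```

```bash
python3 -m pendant '[{"translation":[1.3,0,0],"twist":[0,0,0],"grip":-1},{"translation":[1.3,0,0],"twist":[0,0,0],"grip":-1},{"translation":[1,0,0],"twist":[0,0,0],"grip":-1},{"translation":[0.5,0,0],"twist":[0,0,0],"grip":-1},{"translation":[0.3,0,0],"twist":[0,0,0],"grip":-1},{"translation":[0.3,0,0],"twist":[0,0,0],"grip":-1},{"translation":[0.3,0,0],"twist":[0,0,0],"grip":-1},{"translation":[0.3,0,0],"twist":[0,0,0],"grip":-1},{"translation":[0.3,0,0],"twist":[0,0,0],"grip":-1},{"translation":[0.3,0,0],"twist":[0,0,0],"grip":-1}]' 45; python3 plan.py -0.3 4.5 54 .17
```

```text
t: 28.7
tool_pos: [0.512, 0.0443, 0.0407]
orientation: [1.887, 2.241, -0.249]
force: [-0.2, -7.0, 0.1]
opening: 0.0229
t 28.70 now u -0.2 w 3.8 z 58.6 theta 0.263 yawerr -0.002 roll 0.001 F(u,w,z) [-1.4 -6.9  0.1] op 0.0229
shift [ 3.6 -0.1  4.1] twist [ 0.     0.093 -0.002]
```

```bash
python3 -m pendant '[{"translation":[0.7,0,0.5],"twist":[0,0.013,0],"grip":-1},{"translation":[0.7,0,0.5],"twist":[0,0.013,0],"grip":-1},{"translation":[0.7,0,0.5],"twist":[0,0.013,0],"grip":-1},{"translation":[0.7,0,0.5],"twist":[0,0.013,0],"grip":-1},{"translation":[0.7,0,0.5],"twist":[0,0.013,0],"grip":-1},{"translation":[0.7,0,0.5],"twist":[0,0.013,0],"grip":-1},{"translation":[0.7,0,0.5],"twist":[0,0.013,0],"grip":-1},{"translation":[0.7,0,0.5],"twist":[0,0.013,0],"grip":-1},{"translation":[0.3,0,0],"twist":[0,0,0],"grip":-1},{"translation":[0.3,0,0],"twist":[0,0,0],"grip":-1}]' 45; python3 plan.py -0.3 5 49.7 .08
```

```text
t: 29.7
tool_pos: [0.5118, 0.0451, 0.0356]
orientation: [1.94, 2.304, -0.158]
force: [0.6, -6.7, -1.4]
opening: 0.0228
t 29.70 now u -0.2 w 2.8 z 53.8 theta 0.163 yawerr -0.002 roll 0.000 F(u,w,z) [-0.5 -6.7 -1.4] op 0.0228
shift [ 4.4 -0.1  3.6] twist [-0.     0.083 -0.002]
```

```bash
python3 -m pendant '[{"translation":[1.3,0,0],"twist":[0,0,0],"grip":-1},{"translation":[1.3,0,0],"twist":[0,0,0],"grip":-1},{"translation":[0.9,0,0],"twist":[0,0,0],"grip":-1},{"translation":[0.6,0,0],"twist":[0,0,0],"grip":-1},{"translation":[0.4,0,0],"twist":[0,0,0],"grip":-1},{"translation":[0.4,0,0],"twist":[0,0,0],"grip":-1},{"translation":[0.4,0,0],"twist":[0,0,0],"grip":-1},{"translation":[0.4,0,0],"twist":[0,0,0],"grip":-1},{"translation":[0.4,0,0],"twist":[0,0,0],"grip":-1},{"translation":[0.4,0,0],"twist":[0,0,0],"grip":-1}]' 45; python3 plan.py -0.3 5 49.7 .08
```

```text
t: 30.7
tool_pos: [0.5117, 0.0462, 0.0354]
orientation: [1.936, 2.298, -0.168]
force: [0.4, -7.7, 0.2]
opening: 0.023
t 30.70 now u -0.2 w 4.0 z 53.6 theta 0.173 yawerr -0.003 roll -0.000 F(u,w,z) [-0.9 -7.6  0.2] op 0.023
shift [ 3.4 -0.1  3.6] twist [-0.     0.093 -0.003]
```

```bash
python3 -m pendant '[{"translation":[1.2,0,0],"twist":[0,0.003,0],"grip":-1},{"translation":[1,0,0.2],"twist":[0,0.013,0],"grip":-1},{"translation":[1,0,0.5],"twist":[0,0.013,0],"grip":-1},{"translation":[1,0,0.5],"twist":[0,0.013,0],"grip":-1},{"translation":[1,0,0.5],"twist":[0,0.013,0],"grip":-1},{"translation":[0.9,0,0.5],"twist":[0,0.013,0],"grip":-1},{"translation":[0.9,0,0.5],"twist":[0,0.013,0],"grip":-1},{"translation":[0.9,0,0.5],"twist":[0,0.013,0],"grip":-1},{"translation":[0.4,0,0],"twist":[0,0,0],"grip":-1},{"translation":[0.4,0,0],"twist":[0,0,0],"grip":-1}]' 45; python3 plan.py -0.3 5 46 .0
```

```text
t: 31.7
tool_pos: [0.5113, 0.0481, 0.031]
orientation: [1.98, 2.351, -0.087]
force: [0.4, -8.1, -0.9]
opening: 0.0228
t 31.70 now u -0.2 w 4.4 z 49.5 theta 0.087 yawerr -0.003 roll -0.000 F(u,w,z) [-1.  -8.  -0.9] op 0.0228
shift [ 2.5 -0.1  3.3] twist [-0.     0.087 -0.003]
```

```bash
python3 -m pendant '[{"translation":[0.8,0,0.3],"twist":[0,0.011,0],"grip":-1},{"translation":[0.8,0,0.4],"twist":[0,0.011,0],"grip":-1},{"translation":[0.8,0,0.4],"twist":[0,0.011,0],"grip":-1},{"translation":[0.8,0,0.4],"twist":[0,0.011,0],"grip":-1},{"translation":[0.8,0,0.4],"twist":[0,0.011,0],"grip":-1},{"translation":[0.8,0,0.4],"twist":[0,0.011,0],"grip":-1},{"translation":[0.8,0,0.4],"twist":[0,0.011,0],"grip":-1},{"translation":[0.8,0,0.4],"twist":[0,0.012,0],"grip":-1},{"translation":[0.5,0,0.2],"twist":[0,0.008,0],"grip":-1},{"translation":[0.4,0,0],"twist":[0,0,0],"grip":-1}]' 45; python3 plan.py -0.3 0 45.5 .0
```

```text
t: 32.7
tool_pos: [0.5113, 0.0488, 0.0266]
orientation: [-2.023, -2.403, -0.002]
force: [1.0, -7.7, -0.8]
opening: 0.0233
t 32.70 now u -0.1 w 3.4 z 45.1 theta -0.001 yawerr -0.002 roll 0.000 F(u,w,z) [-0.4 -7.7 -0.8] op 0.0233
shift [-3.5 -0.2 -0.4] twist [ 0.    -0.001 -0.002]
```

Level, and still inside the rails. Now let the spring send the fixed pin across.

```bash
python3 -m pendant '[{"translation":[-0.5,0,0],"twist":[0,0,0],"grip":-1},{"translation":[-0.8,0,0],"twist":[0,0,0],"grip":-1},{"translation":[-0.8,0,0],"twist":[0,0,0],"grip":-1},{"translation":[-0.8,0,0],"twist":[0,0,0],"grip":-1},{"translation":[-0.8,0,0],"twist":[0,0,0],"grip":-1},{"translation":[-0.8,0,0],"twist":[0,0,0],"grip":-1},{"translation":[-0.8,0,0],"twist":[0,0,0],"grip":-1},{"translation":[-0.8,0,0],"twist":[0,0,0],"grip":-1},{"translation":[0,0,0],"twist":[0,0,0],"grip":-1},{"translation":[0,0,0],"twist":[0,0,0],"grip":-1}]' 45; python3 plan.py -0.3 -5 43.5 .0
```

```text
t: 33.7
tool_pos: [0.5126, 0.0415, 0.0262]
orientation: [2.021, 2.402, -0.001]
force: [-0.7, -2.9, -0.4]
opening: 0.0232
t 33.70 now u -0.1 w -3.9 z 44.7 theta 0.002 yawerr -0.002 roll 0.001 F(u,w,z) [-1.2 -2.7 -0.4] op 0.0232
shift [-1.  -0.3  1.2] twist [ 0.001  0.002 -0.002]
```

The fixed pin is about 7 mm into its recess. Next: settle, release, and rise.

```bash
python3 -m pendant '[{"translation":[-0.7,0,0.5],"twist":[0,0,0],"grip":-1},{"translation":[-0.5,0,0.5],"twist":[0,0,0],"grip":-1},{"translation":[0,0,0],"twist":[0,0,0],"grip":-1},{"translation":[0,0,0],"twist":[0,0,0],"grip":-0.1},{"translation":[0,0,0],"twist":[0,0,0],"grip":-0.1},{"translation":[0,0,0],"twist":[0,0,0],"grip":-0.1},{"translation":[0,0,0],"twist":[0,0,0],"grip":-0.1},{"translation":[0,0,0],"twist":[0,0,0],"grip":-0.1},{"translation":[0,0,0],"twist":[0,0,0],"grip":-0.1},{"translation":[0,0,0],"twist":[0,0,0],"grip":-0.1}]' 45; python3 plan.py; python3 -m pendant '[{"translation":[0,0,-5],"twist":[0,0,0],"grip":-0.1},{"translation":[0,0,-10],"twist":[0,0,0],"grip":-0.1},{"translation":[0,0,-20],"twist":[0,0,0],"grip":-0.1},{"translation":[0,0,-30],"twist":[0,0,0],"grip":-0.1},{"translation":[0,0,-30],"twist":[0,0,0],"grip":-0.1},{"translation":[0,0,-20],"twist":[0,0,0],"grip":-0.1},{"translation":[0,0,0],"twist":[0,0,0],"grip":-0.1},{"translation":[0,0,0],"twist":[0,0,0],"grip":-0.1},{"translation":[0,0,0],"twist":[0,0,0],"grip":-0.1},{"translation":[0,0,0],"twist":[0,0,0],"grip":-0.1}]' 45; python3 - <<'E'
from h import *
import plan
s=snap('wrist','wrist8'); P=cloud(s); S=snap('scene','scene8')
a=.1735; t=np.array([np.cos(a),np.sin(a),0]); n=np.array([-np.sin(a),np.cos(a),0]); B=np.array([.512,.0454,0])
U=(P-B)@t; W=(P-B)@n
for lo in np.arange(-.04,.04,.01):
    k=(abs(U)<.012)&(W>lo)&(W<lo+.01)&(P[...,2]>.045)
    if k.sum()>5: print(round(lo,3),k.sum(),'u',U[k].mean().round(4),'ztop',np.percentile(P[...,2][k],90).round(4))
i=np.hstack([cv2.resize(s['p'],(480,360)),cv2.resize(S['p'][210:330,260:500],(320,160))[:,:320].repeat(1,0) if 0 else cv2.copyMakeBorder(cv2.resize(S['p'][210:330,260:500],(320,160)),0,200,0,0,cv2.BORDER_CONSTANT)])
cv2.imwrite('pics/v8.png',i[:,:,::-1])
E
```

```text
t: 34.7
tool_pos: [0.5138, 0.0417, 0.0256]
orientation: [2.021, 2.402, 0.004]
force: [0.2, -0.2, 0.4]
opening: 0.0415
t 34.70 now u 1.1 w -4.0 z 44.1 theta 0.000 yawerr -0.001 roll 0.003 F(u,w,z) [ 0.2 -0.2  0.4] op 0.0415
t: 35.7
tool_pos: [0.5124, 0.0416, 0.1471]
orientation: [2.021, 2.403, 0.003]
force: [0.2, 0.0, 0.8]
opening: 0.0417
t 35.70 now u -0.3 w -3.8 z 165.6 theta 0.000 yawerr -0.001 roll 0.003 F(u,w,z) [ 0.2 -0.   0.8] op 0.0417
-0.04 348 u 0.0002 ztop 0.0568
-0.03 342 u 0.0005 ztop 0.0567
-0.02 359 u 0.0002 ztop 0.0569
-0.01 355 u 0.0002 ztop 0.0569
0.0 366 u 0.0006 ztop 0.0568
0.01 4047 u 0.0001 ztop 0.2656
0.02 7456 u 0.0 ztop 0.2683
0.03 331 u 0.0006 ztop 0.057
```

View pics/v8.png

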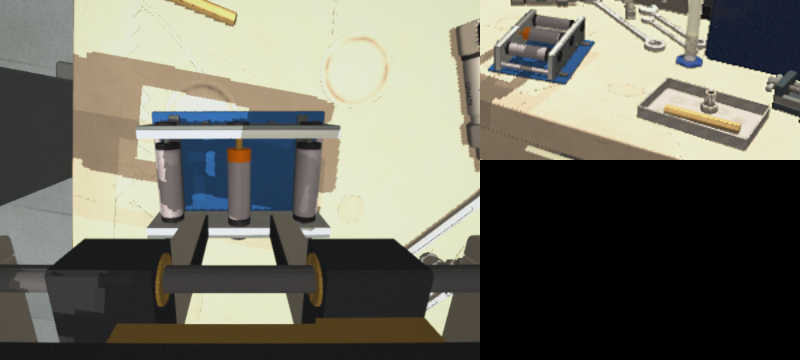

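The roller sits level between the rails at (238,185), in line with the two fitted rollers. The drift and adaptor are in the tray and the cylinder is upright. I'm handing in.

```bash
python3 -c "
from plant import robot
robot.close_job(); print(robot.read_state()['t'])"
```

```text
the job is handed in; nothing more can be done
the job is handed in; nothing more can be done
```

The job is done and handed in at about 36 s of the 72 s allowed. The roller is seated in the middle bay and both loose parts are in the tray.

**What I did:**
- **Drift:** laid flat in the tray. The first grasp missed because I lifted before the fingers had closed; it shifted the drift about 3 mm on the rails, and the second grasp held.
- **Adaptor:** gripped by its neck and stood in the tray beside the drift.
- **Roller:** held tilted at about 0.25 rad with its sprung pin in the +y rail's recess, compressed with at most about 8 N at the wrist, swung level, and moved across until the fixed pin was in the opposite recess. Then I let go and raised the gripper clear.

**Last checks:**
- **Roller position:** within about 0.6 mm of the bay's middle along the track, with the barrel's height even to 0.3 mm along its length.
- **Barrel height:** the top read 56.8 mm where 55 mm is expected. The same camera read about 2 mm high on the roller in its rest, so I take this as a calibration offset.
- **Everything else:** drift and adaptor in the tray, cylinder upright, and wrist force near zero with the gripper clear.
- **Not checked directly:** I had no reading of the sprung pin's travel. I judged it from the force, the tool's position and the final picture.

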